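Clamp a mended book in the torque-knob press

TASK

The mended book lies part-way into the book press: push it gently in until it is fully home, its far edge flat against the back stop. Then turn the press's black knob clockwise (seen from above) to bring the platen down until the knob's slip clutch clicks, and stop right after that first click, because running it into a second one wears the clutch. Let go of the knob and leave the book clamped, without disturbing the other things on the desk.

Things in the scene. Friction and masses are not known exactly. Their poses are not given: they have to be found in the camera images.
- press: Fixed bench press. Origin: on the desk, straight below the knob's upright axis; +x points from the open front (robot's side) to the back stop, z up. Steel bed 200 (x, from -120 to +80) by 210 (y), top at z = 12 mm. Two green posts at y = +-90 mm (36 in x, 22 in y) carry the beam. Under it hangs an aluminium platen, 90 x 90 x 10 mm, centred on the axis.
- stop (a point): Middle of the back stop's face, at x = +60, z = 18 mm in the press's frame. The stop is a steel ledge across the far end of the bed, 130 mm wide in y, its top at z = 24 mm. The book is home when its far edge touches this face.
- beam (a point): Middle of the top of the press's green beam (36 in x, 202 in y, from z = 86 to 110 mm). The knob's screw runs through it and drives the platen down 20 mm a turn; the platen keeps its height when the knob is let go. It starts 2 to 9 mm above the book, differing and not measured, so the turn needed (0.7 to 3 rad before the clutch slips) must be felt.
- knob: Black ribbed round knob, 40 mm across, 36 mm high, above the beam; upright axis, never changes height. Origin: on its axis at its underside, 114 mm over the desk (beam top 4 mm lower); its top is at 150 mm. Its x axis points to a white mark on its top rim, at any angle at the start. Clockwise from above lowers the platen. Grip it firmly (50 N) to turn it.
- knob_grip (a point): Point on the knob's axis 25 mm above its underside, where to grip. Running torque is about 0.4 N m. With the platen tight on the book it climbs to about 0.75 N m, then the clutch slips: in each click the torque falls away to less than zero (the clutch drives the knob on), then climbs again: 12 clicks a turn, 0.52 rad each, first half climbing. Until the clutch slips the screw turns with the knob.
- book: Closed, stiff blue board book lying flat on the bed, 150 (press x) x 110 x 24 mm, 0.25 to 0.5 kg. Origin: centre of its underside. It is askew by up to 0.07 rad, up to 6 mm off the middle, and 30 to 50 mm short of the stop, sticking out at the front. Home, its origin is at x = -15 mm in the press's frame, its near edge at -90 mm. Sliding it takes up to about 8 N.
- glue: White glue bottle, 48 mm across, 120 mm high, standing beside the press; leave alone. Origin: centre of its underside
- stamp: Wooden hand stamp, 36 mm across, 76 mm high, standing beside the press; leave alone. Origin: centre of its underside
- pin_top (a point): Top of the small brass tell-tale pin in the middle of the knob's top, 38 mm above the knob's origin at the start. It rises by 0.6 mm for each click the clutch has slipped, too little to rely on while turning. An aluminium needle (not measured) points to the knob's white mark until the clutch slips, then lags by 0.52 rad anticlockwise a click.
There are look-alikes about, which are no part of the job. Several things have the shape of the book; the one meant has the colours described above.

How it is judged:
On the way, in this order (a step that is already met when the one before it is completed fails the run):
1. the book is home against the back stop and square to it, the clutch not yet clicked (x of book in the frame of press above -0.0185 m and angle between the x axis of book and the x axis of press, either way round below 0.05 rad and z of pin_top in the frame of knob below 0.03834 m), for 0.2 s.
2. the clutch has clicked with the book clamped under the platen (z of pin_top in the frame of knob above 0.03844 m and contact force between press and book above 15 N), for 0.1 s.
At the end, for the whole second after the job is handed in: The book lies against the back stop (gap at most 3.5 mm, askew by less than 0.05 rad), clamped by the platen (more than 15 N between press and book) and at rest, and the clutch has slipped one click (0.38 to 0.85 rad), the knob released (all of step 2 and x of book in the frame of press above -0.0185 m and angle between the x axis of book and the x axis of press, either way round below 0.05 rad and z of pin_top in the frame of knob below 0.03897 m and linear speed of book below 0.01 m/s); the robot touches nothing.
It fails at once if the clutch is run into a second click (slipped more than 0.85 rad) (z of pin_top in the frame of knob above 0.03897 m).
It fails at once if the book is pushed with more than 35 N (contact force between the fingers and book above 35 N).
It fails at once if the glue or the stamp is moved by more than 20 mm (distance of any of glue, stamp from where it was at the start of the episode above 0.02 m).
It also fails if it takes over 72 s, if anything falls off the work surface, if the arm or the gripper's body presses on something with over 40 N, if the wrist force passes 120 N, or if a joint passes its speed limit or range.

ROBOT

A 7-joint arm with a two-finger parallel gripper is mounted at the origin on the work surface. World frame = base frame: x ahead of the robot, y to its left, z up, the work surface at z = 0. Lengths are in m, angles in rad, forces in N, time in s.
With the tool pointing down it reaches from about 0.4 to 0.875 m from the base axis. Payload 19.3 kg.
Tool frame: the origin (TCP) lies at the very end of the fingers, on their centre line; the grasp point (between the pads) lies 19 mm behind it; z points along the fingers, y is the line along which they close (so a half turn about z gives the same grasp; the last joint's range is limited). The gripper opens to 85 mm and grips with 20 to 120 N. Pads are 22 mm wide; open, the fingers measure 114 mm over their backs; the gripper's body (76 mm by 85 mm) begins 54 mm behind the grasp point. The pads swing forward as they close: fully open they stand 13 mm farther back than shut.
Start: joints at [1.224, 0.521, -0.036, 1.599, 0.021, 1.021, -0.113], TCP at [0.171, -0.601, 0.231] pointing down, gripper open.
Joint ranges: [-2.91, 2.91], [-0.3, 2.13], [-1.5, 1.42], [0.17, 2.43], [-1.26, 4.41], [0.16, 1.93], [-2.52, 2.52]. Speed limits (rad/s): [1.89, 1.89, 2.39, 2.39, 3.01, 3.01, 3.01].

INTERFACE

Orientations are given as [roll, pitch, yaw] about the fixed x, y, z axes, in that order (R = Rz(yaw) Ry(pitch) Rx(roll)).
In Python, from workcell import bot gives the robot as it stands.
- The arm moves only by the tool carry_out, never from a script. Its argument "rows" is a list that holds one entry, the list of rows, each a list of 4 numbers: the shift along the tool's x, y, z in m, then the turn about the tool's z in degrees. In form: [[[x, y, z, twist], ...]]. A call has 1 to 12 rows; each row is the pose to reach, as a shift and turn from the pose commanded when the call began, along the tool's axes at that moment; what a row does not reach only later rows make up. A row lasts 1/12 s, in which the tool goes at most 41.7 mm and 7.16 degrees, less where a joint would pass 70% of its speed; a pose out of reach is approached as far as the arm can. A call with a gripper value outside its range is refused whole. "grip" is the finger opening in m, from 0 to 0.0854, set as the call begins (left out, the last holds). The fingers move at their own pace and stop on an object; "grip_force" is the grip in N (left out, the last holds). Time passes only in rows, so rows that repeat a pose let the fingers close. It gives the time, the measured TCP pose, the force, the opening and the grip force at its end, in the units of the state.
- bot.observe(): the state, without advancing time (a new reading comes with each control period).
- bot.grab_frame(name): name is "side" or "top"; returns a dict with "pixels" (420x560x3 uint8, red, green, blue), "K" (3x3 intrinsics, pixels), "pose" (4x4, takes a point from camera to world coordinates). Camera axes: x right, y down, z forward; pixel columns grow to the right and rows downward; lengths in m; the calibration is good to about 2 mm. A picture is of the moment at which its call begins. There is no depth.
- bot.job_done(): hands the job in; it is judged then, once.
Trained networks look in a picture, given as the dict that the camera call returned (one of the last four; its "shot" number tells which), for a name from the list of things; names that differ only in an ending like _2 or _b are one class to them, and where a whole thing is asked for, a point or a joint stands for the part that bears it (a point fixed in the world has none). Each returns a list of dicts, best first, with "conf" (0 to 1); they miss things now and then, are a little off and sometimes report something else, mostly with a low value. They report only what shows in the picture. A call takes as long as a camera call. They do not tell look-alikes from the thing itself.
- bot.look_for(picture, label): "position" ([column, row] in pixels, amid what is visible of it).
- bot.regions_of(picture, label): "region" (420x560 bool, what is visible of it) and "position" ([column, row] in pixels, amid what is visible of it).
- bot.spot_point(picture, label): "position" ([column, row] in pixels: a listed point, or the origin of a listed thing).
The state is a dict: "clock": time; "qpos": joint angles; "qd": joint speeds; "joint_efforts": joint torques, N m; "position": TCP position; "tool_rot": TCP orientation; "force": force on the tool from outside, world axes, zero at the start; "moment": the same for the moment, N m; "grip_width": finger opening in m; "finger_force": force on a finger pad.
Only numpy, scipy, OpenCV 4.12 (cv2) and the standard library are available. Lean on these libraries where they do the work, as an engineer would, in place of code of your own. Each camera call takes 0.05 s, during which the arm holds its last target. There are 200 camera calls.

## Working session

There is one attempt and no reset: what is moved stays moved. The work goes in short steps, Python scripts to look and compute and a tool call to move; the robot and the scene stay as the last step left them, time stands still between calls to the robot, and variables do not carry over. Pictures are saved under pics/ and viewed, at most 10 in all, crops included, and the job is handed in when it is done.

Besides the shell and the picture viewer there is one more tool, called after "Call:" by a JSON object that holds its "name" and its "arguments". carry_out: Moves the arm, as the interface text tells. Its arguments: {"type":"object","properties":{"rows":{"type":"array","items":{"type":"array","items":{"type":"array","items":{"type":"number"}}}},"grip":{"type":"number"},"grip_force":{"type":"number"}},"required":["rows"]}

```bash
mkdir -p pics; cat > h.py <<'E'
import numpy as np, cv2
from workcell import bot
def ray(f,px):
    K=np.array(f["K"]);T=np.array(f["pose"])
    d=T[:3,:3]@np.linalg.inv(K)@[px[0],px[1],1.]
    return T[:3,3],d
def atz(f,px,z):
    o,d=ray(f,px); return o+d*(z-o[2])/d[2]
def tri(f1,p1,f2,p2):
    o1,d1=ray(f1,p1);o2,d2=ray(f2,p2);d1=d1/np.linalg.norm(d1);d2=d2/np.linalg.norm(d2)
    s=np.linalg.lstsq(np.c_[d1,-d2],o2-o1,rcond=None)[0]
    a=o1+s[0]*d1;b=o2+s[1]*d2
    return (a+b)/2,np.linalg.norm(a-b)
def proj(f,P):
    T=np.linalg.inv(np.array(f["pose"]));c=T[:3,:3]@P+T[:3,3];u=np.array(f["K"])@c;return u[:2]/u[2]
E
python3 - <<'E'
from h import *
np.set_printoptions(precision=4,suppress=True)
s=bot.grab_frame("side");t=bot.grab_frame("top")
cv2.imwrite("pics/a.png",np.vstack([s["pixels"]])[:,:,::-1]);cv2.imwrite("pics/b.png",t["pixels"][:,:,::-1])
for n in ["press","stop","beam","knob","knob_grip","book","glue","stamp","pin_top"]:
    for nm,f in (("s",s),("t",t)):
        print(n,nm,[(np.round(r["position"],1).tolist(),round(r["conf"],2)) for r in bot.spot_point(f,n)[:4]])
o=bot.observe();print(o)
for f in(s,t):print(f["pose"],f["K"])
E
```

```text
press s [([258.3, 242.1], 0.93)]
press t [([278.5, 208.3], 0.82)]
stop s [([240.8, 229.2], 0.7), ([204.7, 289.9], 0.46)]
stop t [([275.7, 184.2], 0.71)]
beam s [([262.5, 204.6], 0.89)]
beam t [([273.8, 197.9], 0.91)]
knob s [([260.1, 204.0], 0.76)]
knob t [([273.5, 199.0], 0.71)]
knob_grip s []
knob_grip t [([276.9, 198.0], 0.52)]
book s [([169.9, 248.3], 0.9), ([367.4, 286.2], 0.71), ([278.4, 236.5], 0.57), ([357.2, 230.4], 0.56)]
book t [([232.4, 306.9], 0.98), ([244.8, 132.1], 0.77), ([277.7, 220.7], 0.65), ([318.0, 297.9], 0.57)]
glue s [([260.4, 203.7], 0.83)]
glue t [([344.3, 185.8], 0.9), ([276.2, 200.6], 0.25)]
stamp s [([204.7, 287.1], 0.74)]
stamp t [([201.3, 191.5], 0.57)]
pin_top s []
pin_top t []
{'clock': 1.0, 'qpos': array([ 1.2238,  0.5214, -0.0363,  1.5995,  0.0212,  1.0211, -0.1128]), 'qd': array([-0.0004, -0.0017,  0.002 , -0.0005,  0.0009,  0.0001,  0.0006]), 'joint_efforts': array([  0.0018, -92.6864,   1.9795, -37.0264,   0.0182,   0.0021,
        -0.    ]), 'position': array([ 0.1708, -0.6012,  0.2313]), 'tool_rot': array([ 3.1416, -0.    ,  0.2768]), 'force': array([-0.1208,  0.3407, -0.9077]), 'moment': array([ 0.0178, -0.0126, -0.0021]), 'finger_force': 0.0, 'grip_width': 0.08556905118843688}
[[-0.9678 -0.134   0.213   0.3   ]
 [-0.2515  0.4888 -0.8353  1.0898]
 [ 0.0079 -0.862  -0.5068  0.7193]
 [ 0.      0.      0.      1.    ]] [[481.0726   0.     277.9199]
 [  0.     481.0726 209.4374]
 [  0.       0.       1.    ]]
[[ 0.0145 -0.9855  0.169   0.3314]
 [-0.9999 -0.0147  0.0001  0.0558]
 [ 0.0024 -0.169  -0.9856  1.4579]
 [ 0.      0.      0.      1.    ]] [[515.3293   0.     282.3371]
 [  0.     515.3293 214.6   ]
 [  0.       0.       1.    ]]
```

View pics/a.png

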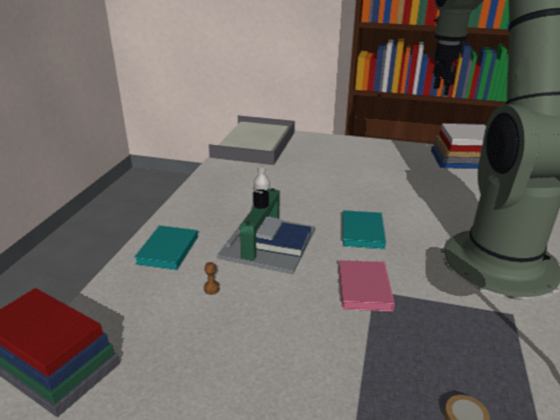

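View pics/b.png

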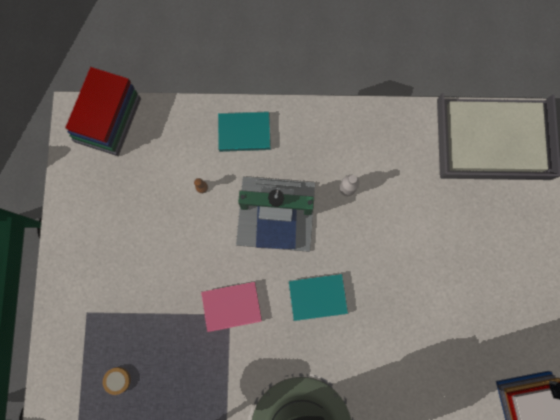

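The top view shows the press at about (277,205). The blue book in it is at (277,228), and at (285,237) in the side view. Look-alikes of the book are teal at (244,131) and (318,297), pink at (232,306), and the stack at (103,105) (all top view). The blue one in the press matches the description. I'll check it in a close crop.

```bash
python3 - <<'E'
from h import *
from scipy.optimize import least_squares
np.set_printoptions(precision=4,suppress=True)
s=bot.grab_frame("side");t=bot.grab_frame("top")
a=cv2.resize(t["pixels"][165:260,190:370],None,fx=4.4,fy=4.4,interpolation=cv2.INTER_CUBIC)[:,:800]
b=cv2.resize(s["pixels"][160:280,200:330],None,fx=4.4,fy=4.4,interpolation=cv2.INTER_CUBIC)
cv2.imwrite("pics/c.png",a[:,:,::-1]);cv2.imwrite("pics/d.png",b[:,:,::-1])
M={"press":[0,0,0],"stop":[.06,0,.018],"beam":[0,0,.110],"knob":[0,0,.114]}
obs=[]
for n in M:
  for nm,f in(("s",s),("t",t)):
    r=bot.spot_point(f,n)
    if r and r[0]["conf"]>.5: obs.append((n,f,np.array(r[0]["position"])))
def W(p,m):
    c,q=np.cos(p[2]),np.sin(p[2]);return np.array([p[0]+c*m[0]-q*m[1],p[1]+q*m[0]+c*m[1],m[2]])
R=least_squares(lambda p:np.concatenate([proj(f,W(p,M[n]))-px for n,f,px in obs]),[.6,.07,0],loss="soft_l1")
print(R.x,R.fun.reshape(-1,2) if R.fun.size==2*len(obs) else R.fun)
for n in("book","glue","stamp","press"):
  for nm,f in(("s",s),("t",t)):
    for r in bot.regions_of(f,n)[:4]:
      m=r["region"].astype(np.uint8);q=cv2.minAreaRect(cv2.findNonZero(m))
      print(n,nm,round(r["conf"],2),np.round(r["position"],1),int(m.sum()),np.round(q[0],1),np.round(q[1],1),round(q[2],1))
# glue/stamp centre in top view at mid height
for n,z in(("glue",0.),("stamp",0.)):
    r=bot.spot_point(t,n); print(n,[atz(t,x["position"],z) for x in r[:2]])
E
```

```text
[ 0.6048  0.077  -0.1443] [[ 1.8188 -1.7368]
 [-2.1776 -3.2018]
 [ 0.1346  1.7404]
 [ 0.314   0.8995]
 [ 0.0691  1.2144]
 [ 0.5532  2.4915]
 [-1.048  -1.5549]
 [-0.0653 -3.6078]]
book s 0.97 [169.9 248.8] 1946 [165.8 247.1] [58.9 42.8] 7.6
book s 0.96 [359.2 228.6] 1490 [362.5 229.5] [37. 43.] 90.0
book s 0.81 [364.  285.7] 2477 [365.5 284.5] [51. 55.] 90.0
book s 0.77 [288.6 240.6] 1253 [282.7 237.7] [51.8 32.9] 11.3
book t 0.97 [320.4 297.7] 2212 [317.8 297. ] [40.8 55.1] 82.4
book t 0.85 [230.8 305.8] 2328 [230.8 306. ] [42.2 57.1] 78.2
book t 0.55 [275.2 231.7] 1210 [275.5 230. ] [38. 41.] 90.0
glue s 0.57 [258.6 233.7] 3256 [270.2 237.2] [75.2 89.3] 30.3
glue s 0.52 [259.5 181.2] 217 [260.5 177.5] [21. 13.] 90.0
glue t 0.77 [348.2 182.6] 310 [348.9 185.2] [17. 21.] 26.6
stamp s 0.87 [205.5 281.6] 358 [210.5 278. ] [32. 15.] 90.0
stamp t 0.72 [198.6 187.8] 147 [200.3 185.3] [14.8 11.3] 45.0
stamp t 0.69 [347.7 184.8] 312 [348.5 185.3] [16.6 22.2] 33.7
press s 0.71 [258.8 236.8] 3412 [270.4 236.9] [75.9 87.8] 29.8
press t 0.85 [276.7 207.4] 4031 [275.1 213.6] [76.4 70.2] 4.0
glue [array([ 0.679 , -0.1266,  0.    ])]
stamp [array([0.6453, 0.294 , 0.    ])]
```

View pics/c.png

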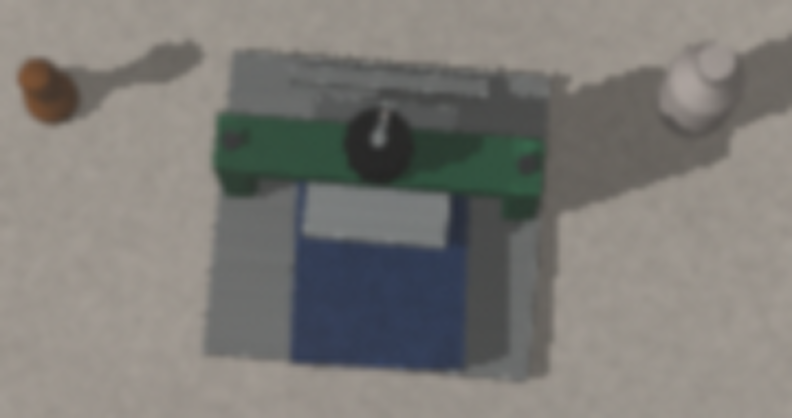

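View pics/d.png

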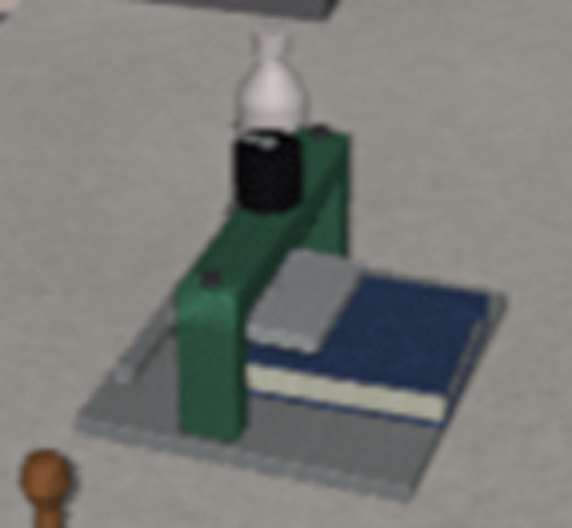

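The crops confirm it: the dark blue book under the aluminium platen, near edge at (290,362)–(465,370) in the top crop, black knob at (378,143). I'll fit the corners.

```bash
python3 - <<'E'
from h import *
from scipy.optimize import least_squares
np.set_printoptions(precision=4,suppress=True)
s=bot.grab_frame("side");t=bot.grab_frame("top")
T=lambda u,v:(t,np.array([190+u/4.4,165+v/4.4])-.4);S=lambda u,v:(s,np.array([200+u/4.4,160+v/4.4])-.4)
def W(p,m):
    c,q=np.cos(p[2]),np.sin(p[2]);return np.array([p[0]+c*m[0]-q*m[1],p[1]+q*m[0]+c*m[1],m[2]])
def fit(pts,p0):
    R=least_squares(lambda p:np.concatenate([proj(f,W(p,m))-px for m,(f,px) in pts]),p0,loss="soft_l1")
    print(R.x);print(np.array([proj(f,W(R.x,m))-px for m,(f,px) in pts]));return R.x
P=[([-.12,.105,.012],T(206,353)),([.08,.105,.012],T(232,50)),([.08,-.105,.012],T(550,72)),([-.12,-.105,.012],T(546,374)),
 ([.018,.101,.11],T(220,114)),([.018,-.101,.11],T(543,138)),([-.018,.101,.11],T(216,172)),([-.018,-.101,.11],T(541,193)),([0,0,.15],T(379,137)),
 ([0,0,.15],S(268,142)),([-.12,.105,.012],S(408,490)),([.08,.105,.012],S(77,422)),([-.12,-.105,.012],S(507,297))]
p=fit(P,[.6,.07,-.1])
B=[([-.075,.055,.024+.012],T(290,360)),([-.075,-.055,.036],T(465,369)),([-.075,.055,.036],S(447,396)),([-.075,-.055,.036],S(490,293))]
b=fit(B,[.55,.07,-.1])
c,q=np.cos(p[2]),np.sin(p[2]);d=b[:2]-p[:2]
print("book in press",c*d[0]+q*d[1],-q*d[0]+c*d[1],b[2]-p[2])
# knob mask in top by darkness: check
g=t["pixels"].max(2);m=np.zeros_like(g);m[185:212,260:292]=g[185:212,260:292]<40
ys,xs=np.nonzero(m);print("knob dark",xs.min(),xs.max(),ys.min(),ys.max(), "pred top",proj(t,W(p,[0,0,.15])),"pred bottom",proj(t,W(p,[0,0,.114])))
gm=((s["pixels"].max(2)<40));gm[:180]=0;gm[215:]=0;gm[:,:245]=0;gm[:,280:]=0;ys,xs=np.nonzero(gm);print("side dark",xs.min(),xs.max(),ys.min(),ys.max(),proj(s,W(p,[0,0,.15])),proj(s,W(p,[0,0,.114])))
E
```

```text
[ 0.6043  0.0739 -0.056 ]
[[-0.5271  0.239 ]
 [-0.4951  0.2084]
 [-0.0654  0.25  ]
 [-3.4137  0.7202]
 [-0.9665 -0.6226]
 [ 0.9888 -0.8315]
 [-1.2028 -0.6252]
 [ 0.6303 -0.1106]
 [-0.0913  0.2899]
 [ 0.0263 -1.0958]
 [ 1.299  -2.2931]
 [-0.0989 -2.2433]
 [-0.0016 -2.7185]]
[ 0.5577  0.073  -0.0307]
[[-0.4948  0.1068]
 [-0.5877 -0.1396]
 [ 0.0268 -1.5631]
 [ 0.2323 -0.9624]]
book in press -0.046445591999350756 -0.003552083552880143 0.02528378745972862
knob dark 273 281 200 205 pred top [275.6451 196.0263] pred bottom [275.7856 198.7942]
side dark 254 268 190 208 [260.5354 190.7769] [260.6838 203.2912]
```

Press fit: origin (0.604, 0.074), yaw −0.056. The book is about 31 mm short of the stop and 0.025 rad askew. These agree with the given ranges. Next I move around the front with the fingers partly open, so I can push with both and square the book.

Call:
{"name": "carry_out", "arguments": {"rows": [[[0.178,-0.116,0.015,10],[0.356,-0.232,0.03,19],[0.356,-0.232,0.03,19],[0.356,-0.232,0.03,19],[0.356,-0.232,0.03,19],[0.356,-0.232,0.03,19],[0.356,-0.232,0.03,19],[0.356,-0.232,0.03,19],[0.356,-0.232,0.03,19],[0.356,-0.232,0.03,19],[0.356,-0.232,0.03,19],[0.356,-0.232,0.03,19]]], "grip": 0.06, "grip_force": 50}}

```text
clock: 3.1
position: [0.4522, -0.2775, 0.2011]
tool_rot: [-3.14, -0.001, -0.049]
force: [-0.2, -0.3, -0.0]
grip_width: 0.06
finger_force: 0.0
```

```bash
cat >> h.py <<'E'
PR=np.array([.6043,.0739,-.056])
def to(x,y,z,yaw=None):
    "press-frame goal -> tool shift and twist from the current pose; yaw in press frame"
    from scipy.spatial.transform import Rotation as Ro
    o=bot.observe();R=Ro.from_euler("xyz",o["tool_rot"]).as_matrix()
    c,s=np.cos(PR[2]),np.sin(PR[2]);P=np.array([PR[0]+c*x-s*y,PR[1]+s*x+c*y,z])
    w=P-o["position"];ty=np.arctan2(R[1,0],R[0,0])
    tw=0 if yaw is None else -np.degrees((PR[2]+yaw-ty+np.pi)%(2*np.pi)-np.pi)
    d=o["position"][:2]-PR[:2]
    print("t",round(o["clock"],2),"press xy",np.round([c*d[0]+s*d[1],-s*d[0]+c*d[1],o["position"][2]],4),"rot",np.round(o["tool_rot"],3),"q",np.round(o["qpos"],2),"F",np.round(o["force"],2),"M",np.round(o["moment"],2),"w",round(o["grip_width"],4))
    print("shift",np.round(R.T@w,4),"twist",round(tw,2),"n",np.linalg.norm(w)/.0417)
E
python3 -c "
from h import *
to(-.135,-.002,.12,0);to(-.135,-.002,.018,0)"
```

```text
t 3.1 press xy [-0.1322 -0.3593  0.2011] rot [-3.14e+00 -1.00e-03 -4.90e-02] q [ 0.49  0.41 -0.06  1.88  0.03  0.85 -1.21] F [-0.15 -0.33 -0.05] M [-0.01  0.03 -0.1 ] w 0.06
shift [-0.0005 -0.3573  0.0815] twist 0.38 n 8.787607567813316
t 3.1 press xy [-0.1322 -0.3593  0.2011] rot [-3.14e+00 -1.00e-03 -4.90e-02] q [ 0.49  0.41 -0.06  1.88  0.03  0.85 -1.21] F [-0.15 -0.33 -0.05] M [-0.01  0.03 -0.1 ] w 0.06
shift [-0.0005 -0.3572  0.1835] twist 0.38 n 9.629011144603343
```

Call:
{"name": "carry_out", "arguments": {"rows": [[[0,-0.357,0.08,0.4],[0,-0.357,0.08,0.4],[0,-0.357,0.08,0.4],[0,-0.357,0.08,0.4],[0,-0.357,0.08,0.4],[0,-0.357,0.08,0.4],[0,-0.357,0.08,0.4],[0,-0.357,0.08,0.4],[0,-0.357,0.08,0.4],[0,-0.357,0.182,0.4],[0,-0.357,0.182,0.4],[0,-0.357,0.182,0.4]]]}}

```text
clock: 4.1
position: [0.468, 0.0752, 0.016]
tool_rot: [3.141, 0.003, -0.061]
force: [-0.7, -0.5, -0.7]
grip_width: 0.0597
finger_force: 0.0
```

```bash
python3 - <<'E'
from h import *
to(-.135,-.002,.018,0);to(-.09-.011,-.002,.018,0)
s=bot.grab_frame("side")
cv2.imwrite("pics/e.png",cv2.resize(s["pixels"][140:310,190:400],None,fx=3.5,fy=3.5,interpolation=cv2.INTER_CUBIC)[:,:,::-1])
E
```

```text
t 4.1 press xy [-0.1361 -0.0063  0.016 ] rot [ 3.141e+00  3.000e-03 -6.100e-02] q [-0.22  0.66 -0.08  2.12  0.14  0.37 -2.05] F [-0.69 -0.52 -0.67] M [-0.02  0.08  0.05] w 0.0597
shift [ 0.0011 -0.0043 -0.0021] twist -0.29 n 0.1177818627973576
t 4.1 press xy [-0.1361 -0.0063  0.016 ] rot [ 3.141e+00  3.000e-03 -6.100e-02] q [-0.22  0.66 -0.08  2.12  0.14  0.37 -2.05] F [-0.69 -0.52 -0.67] M [-0.02  0.08  0.05] w 0.0597
shift [ 0.0351 -0.0045 -0.0021] twist -0.29 n 0.8499540761736392
```

View pics/e.png

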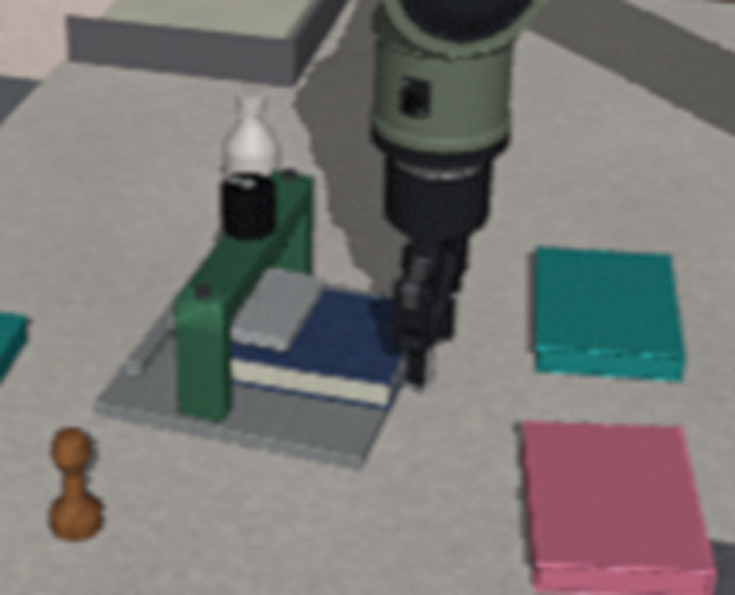

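The picture shows the fingers just in front of the book's near edge, at crop (410,375), clear of everything else. I'll push slowly.

Call:
{"name": "carry_out", "arguments": {"rows": [[[0.002,0,0,0],[0.004,0,0,0],[0.006,0,0,0],[0.008,0,0,0],[0.01,0,0,0],[0.012,0,0,0],[0.014,0,0,0],[0.016,0,0,0],[0.018,0,0,0],[0.02,0,0,0],[0.02,0,0,0],[0.02,0,0,0]]]}}

```text
clock: 5.15
position: [0.4899, 0.0745, 0.0193]
tool_rot: [-3.141, -0.001, -0.062]
force: [-0.4, -1.0, -0.2]
grip_width: 0.0603
finger_force: 0.0
```

```bash
python3 -c "
from h import *
to(-.101,-.002,.018,0)"
```

```text
t 5.15 press xy [-0.1143 -0.0058  0.0193] rot [-3.141e+00 -1.000e-03 -6.200e-02] q [-0.2   0.67 -0.09  2.07  0.14  0.41 -2.03] F [-0.36 -0.99 -0.16] M [-0.    0.04  0.  ] w 0.0603
shift [ 0.0132 -0.0039  0.0013] twist -0.35 n 0.33255165888466753
```

Call:
{"name": "carry_out", "arguments": {"rows": [[[0.002,-0.001,0,-0.3],[0.004,-0.001,0,-0.3],[0.006,-0.001,0,-0.3],[0.008,-0.001,0,-0.3]]]}}

```text
clock: 5.48
position: [0.4977, 0.0751, 0.0193]
tool_rot: [-3.141, -0.0, -0.056]
force: [-1.8, 0.1, 0.6]
grip_width: 0.0599
finger_force: 1.0
```

```bash
python3 - <<'E'
from h import *
to(-.101,-.002,.018,0)
t=bot.grab_frame("top");s=bot.grab_frame("side")
a=cv2.resize(t["pixels"][180:260,235:325],(675,600),interpolation=cv2.INTER_CUBIC)
b=cv2.resize(s["pixels"][180:280,210:330],(720,600),interpolation=cv2.INTER_CUBIC)
cv2.imwrite("pics/f.png",cv2.resize(np.hstack([a,b]),(800,344))[:,:,::-1])
E
```

```text
t 5.48 press xy [-0.1065 -0.0048  0.0193] rot [-3.141 -0.    -0.056] q [-0.2   0.68 -0.09  2.05  0.14  0.42 -2.03] F [-1.81  0.07  0.59] M [0.01 0.46 0.03] w 0.0599
shift [ 0.0055 -0.0028  0.0013] twist -0.03 n 0.1515554134910307
```

View pics/f.png

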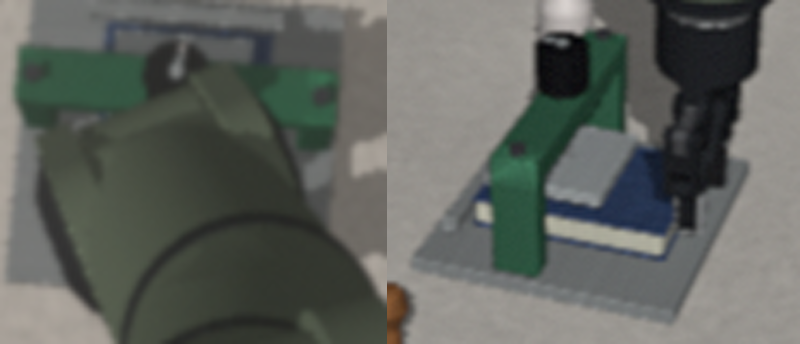

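The book is sliding: its far edge now shows behind the beam at (110,25)–(272,40) in the left half. I'll continue.

Call:
{"name": "carry_out", "arguments": {"rows": [[[0.0015,0,0,0],[0.003,0,0,0],[0.0045,0,0,0],[0.006,0,0,0]]]}}

```text
clock: 5.92
position: [0.5033, 0.0746, 0.0193]
tool_rot: [3.142, 0.0, -0.057]
force: [-12.7, 3.0, 4.0]
grip_width: 0.06
finger_force: 6.7
```

Call:
{"name": "carry_out", "arguments": {"rows": [[[0.001,0,0,0],[0.002,0,0,0],[0.003,0,0,0]]]}}

```text
clock: 6.17
position: [0.5034, 0.0745, 0.019]
tool_rot: [3.14, 0.006, -0.056]
force: [-24.2, 4.2, 15.7]
grip_width: 0.0602
finger_force: 12.6
```

```bash
python3 - <<'E'
from h import *
to(-.101,-.002,.018,0)
t=bot.grab_frame("top");s=bot.grab_frame("side")
a=cv2.resize(t["pixels"][175:215,235:325],(720,320),interpolation=cv2.INTER_CUBIC)
b=cv2.resize(s["pixels"][200:270,210:280],(320,320),interpolation=cv2.INTER_CUBIC)
cv2.imwrite("pics/g.png",cv2.resize(np.hstack([a,b]),(800,246))[:,:,::-1])
E
```

```text
t 6.17 press xy [-0.1008 -0.005   0.019 ] rot [ 3.14   0.006 -0.056] q [-0.19  0.68 -0.09  2.03  0.14  0.44 -2.02] F [-24.19   4.2   15.68] M [ 0.72  5.13 -0.09] w 0.0602
shift [-0.0002 -0.003   0.001 ] twist -0.0 n 0.07620547481902354
```

View pics/g.png

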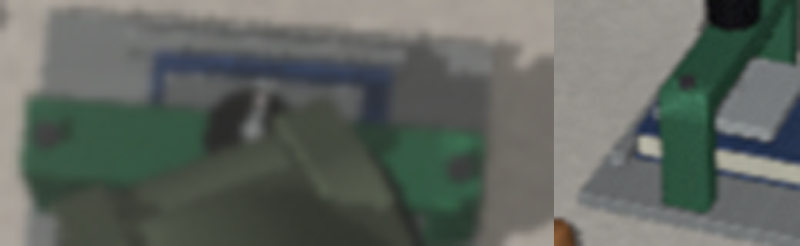

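The fingers stopped at press x = −0.101, exactly where a book that is home would stop them, and the force climbed to 24 N. The picture shows the far edge against the stop at (155,60)–(390,72). I'll back off, rise, and start unwinding the wrist.

Call:
{"name": "carry_out", "arguments": {"rows": [[[-0.01,0,0,0],[-0.025,0,0,0],[-0.03,0,-0.03,0],[-0.03,0,-0.07,-7],[-0.03,0,-0.11,-14],[-0.03,0,-0.15,-21],[-0.03,0,-0.19,-28],[-0.03,0,-0.21,-35],[-0.03,0,-0.21,-42],[-0.03,0,-0.21,-49],[-0.03,0,-0.21,-56],[-0.03,0,-0.21,-63]]], "grip": 0.085}}

```text
clock: 7.27
position: [0.477, 0.0761, 0.2297]
tool_rot: [3.14, -0.001, 1.049]
force: [0.1, -0.3, -0.2]
grip_width: 0.0849
finger_force: 0.0
```

Call:
{"name": "carry_out", "arguments": {"rows": [[[0,0,0,-7],[0,0,0,-14],[0,0,0,-21],[0,0,0,-28],[0,0,0,-35],[0,0,0,-42],[0,0,0,-49],[0,0,0,-56],[0,0,0,-63],[0,0,0,-70],[0,0,0,-77],[0,0,0,-84]]]}}

```text
clock: 8.27
position: [0.4769, 0.0761, 0.2295]
tool_rot: [3.141, 0.001, 2.515]
force: [0.1, -0.0, -0.5]
grip_width: 0.0848
finger_force: 0.0
```

Call:
{"name": "carry_out", "arguments": {"rows": [[[0,0,0,-7],[0,0,0,-14],[0,0,0,-21],[0,0,0,-28],[0,0,0,-35],[0,0,0,-42],[0,0,0,-49],[0,0,0,-56],[0,0,0,-63],[0,0,0,-70],[0,0,0,-77],[0,0,0,-80]]]}}

```text
clock: 9.27
position: [0.4769, 0.076, 0.2294]
tool_rot: [-3.141, 0.001, -2.371]
force: [-0.4, -0.2, -0.0]
grip_width: 0.0848
finger_force: 0.0
```

```bash
python3 - <<'E'
from h import *
np.set_printoptions(precision=4,suppress=True)
to(0,0,.22);to(0,0,.12)
t=bot.grab_frame("top");s=bot.grab_frame("side")
for n in("knob","knob_grip","beam"):
  a=[x for x in bot.spot_point(s,n)[:1]];b=[x for x in bot.spot_point(t,n)[:1]]
  if a and b: print(n,tri(s,a[0]["position"],t,b[0]["position"]),a[0]["conf"],b[0]["conf"])
a=cv2.resize(t["pixels"][170:260,235:325],(600,600),interpolation=cv2.INTER_CUBIC)
b=cv2.resize(s["pixels"][180:280,210:330],(720,600),interpolation=cv2.INTER_CUBIC)
cv2.imwrite("pics/i.png",cv2.resize(np.hstack([a,b]),(800,364))[:,:,::-1])
E
```

```text
t 9.27 press xy [-0.1273 -0.005   0.2294] rot [-3.141  0.001 -2.371] q [ 0.53  0.48 -1.08  1.93  0.5   1.03  1.58] F [-0.4  -0.24 -0.02] M [-0.02 -0.01 -0.03] w 0.0848
shift [-0.0899 -0.0902  0.0095] twist 0 n 3.0630552870608434
t 9.27 press xy [-0.1273 -0.005   0.2294] rot [-3.141  0.001 -2.371] q [ 0.53  0.48 -1.08  1.93  0.5   1.03  1.58] F [-0.4  -0.24 -0.02] M [-0.02 -0.01 -0.03] w 0.0848
shift [-0.0898 -0.0902  0.1095] twist 0 n 4.026933961937655
```

View pics/i.png

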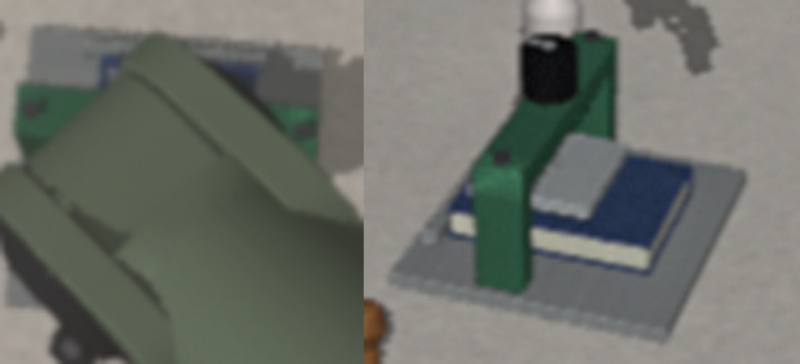

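The book is home and square in the side view (its far edge meets the stop at about (445,215) in the crop). I'll move over the knob and descend.

Call:
{"name": "carry_out", "arguments": {"rows": [[[-0.03,-0.03,0,0],[-0.06,-0.06,0,0],[-0.09,-0.09,0,0],[-0.09,-0.09,0,0],[-0.09,-0.09,0,0],[-0.09,-0.09,0.03,0],[-0.09,-0.09,0.055,0],[-0.09,-0.09,0.08,0],[-0.09,-0.09,0.1,0],[-0.09,-0.09,0.109,0],[-0.09,-0.09,0.109,0],[-0.09,-0.09,0.109,0]]]}}

```text
clock: 10.67
position: [0.6035, 0.0737, 0.1211]
tool_rot: [-3.142, 0.0, -2.378]
force: [-0.8, 0.5, -0.1]
grip_width: 0.0852
finger_force: 0.0
```

```bash
python3 - <<'E'
from h import *
to(0,0,.12)
s=bot.grab_frame("side")
cv2.imwrite("pics/j.png",cv2.resize(s["pixels"][140:250,200:330],(780,600)[:2],interpolation=cv2.INTER_CUBIC)[:,:,::-1])
E
```

```text
t 10.67 press xy [-0.0007 -0.0003  0.1211] rot [-3.142  0.    -2.378] q [ 0.36  0.79 -0.89  1.71  0.71  1.01  1.54] F [-0.84  0.48 -0.1 ] M [-0.03  0.    0.03] w 0.0852
shift [-0.0007 -0.0003  0.0011] twist 0 n 0.033227689962904754
```

View pics/j.png

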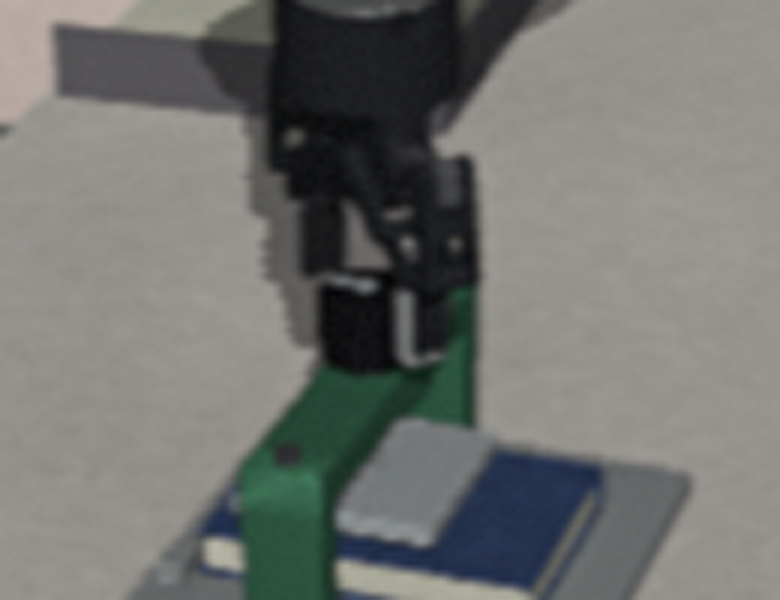

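The knob, at (358,320) in the crop, sits between the open fingers. I'll close on it.

Call:
{"name": "carry_out", "arguments": {"rows": [[[0,0,0,0],[0,0,0,0],[0,0,0,0],[0,0,0,0],[0,0,0,0],[0,0,0,0],[0,0,0,0],[0,0,0,0],[0,0,0,0],[0,0,0,0]]], "grip": 0.03, "grip_force": 55}}

```text
clock: 11.55
position: [0.6032, 0.0743, 0.1213]
tool_rot: [3.141, 0.0, -2.377]
force: [-8.9, 1.7, 15.6]
grip_width: 0.0388
finger_force: 53.7
```

```bash
python3 -c "
from h import *
to(0,0,.12)"
```

```text
t 11.55 press xy [-0.0011  0.0003  0.1213] rot [ 3.141  0.    -2.377] q [ 0.36  0.79 -0.89  1.71  0.71  1.01  1.54] F [-8.95  1.67 15.61] M [0.41 1.97 0.03] w 0.0388
shift [-0.0005 -0.001   0.0013] twist 0 n 0.04078915846765559
```

Call:
{"name": "carry_out", "arguments": {"rows": [[[0,0,0,4],[0,0,0,8],[0,0,0,12],[0,0,0,16],[0,0,0,20],[0,0,0,24]]]}}

```text
clock: 12.05
position: [0.6027, 0.0752, 0.1213]
tool_rot: [3.14, -0.0, -2.798]
force: [-13.1, 6.8, 16.7]
grip_width: 0.0386
finger_force: 53.9
```

```bash
python3 -c "
from h import *
to(0,0,.12)"
```

```text
t 12.05 press xy [-0.0017  0.0012  0.1213] rot [ 3.14  -0.    -2.798] q [ 0.3   0.75 -0.8   1.71  0.64  0.96  1.17] F [-13.07   6.79  16.69] M [1.37 2.84 0.57] w 0.0386
shift [-0.0011 -0.0018  0.0013] twist 0 n 0.05901876618851317
```

Call:
{"name": "carry_out", "arguments": {"rows": [[[0.0008,0.0008,-0.001,1],[0.0015,0.0016,-0.002,4],[0.0015,0.0016,-0.002,7],[0.0015,0.0016,-0.002,10]]]}}

```text
clock: 12.38
position: [0.602, 0.0757, 0.1218]
tool_rot: [3.14, 0.001, -2.972]
force: [8.5, 8.1, -18.3]
grip_width: 0.0381
finger_force: 60.0
```

```bash
python3 -c "
from h import *
to(0,0,.12)"
```

```text
t 12.38 press xy [-0.0024  0.0017  0.1218] rot [ 3.140e+00  1.000e-03 -2.972e+00] q [ 0.28  0.73 -0.76  1.72  0.61  0.94  1.02] F [  8.48   8.09 -18.25] M [ 1.73 -1.66  0.5 ] w 0.0381
shift [-0.002  -0.0022  0.0018] twist 0 n 0.08254238721959228
```

Call:
{"name": "carry_out", "arguments": {"rows": [[[-0.0009,0.0006,0.001,3],[-0.0009,0.0006,0.001,6],[-0.0009,0.0006,0.001,9]]]}}

```text
clock: 12.63
position: [0.6022, 0.0763, 0.1216]
tool_rot: [3.141, -0.0, -3.129]
force: [-2.6, 5.8, 0.8]
grip_width: 0.0385
finger_force: 62.4
```

```bash
python3 -c "
from h import *
to(0,0,.12)"
```

```text
t 12.63 press xy [-0.0022  0.0022  0.1216] rot [ 3.141 -0.    -3.129] q [ 0.26  0.72 -0.73  1.71  0.58  0.93  0.88] F [-2.59  5.85  0.76] M [0.96 0.59 0.52] w 0.0385
shift [-0.0021 -0.0024  0.0015] twist 0 n 0.08457316010901111
```

Call:
{"name": "carry_out", "arguments": {"rows": [[[0,0.0005,0,3],[0,0.0005,0,6],[0,0.0005,0,9],[0,0.0005,0,12]]]}}

```text
clock: 12.97
position: [0.6022, 0.0768, 0.1215]
tool_rot: [3.14, -0.0, 2.944]
force: [-2.0, 5.9, -0.2]
grip_width: 0.038
finger_force: 62.2
```

```bash
python3 -c "
from h import *
to(0,0,.12)"
```

```text
t 12.97 press xy [-0.0022  0.0028  0.1215] rot [ 3.14  -0.     2.944] q [ 0.23  0.71 -0.68  1.72  0.54  0.91  0.7 ] F [-1.96  5.89 -0.19] M [1.08 0.5  0.56] w 0.038
shift [-0.0026 -0.0025  0.0015] twist 0 n 0.09378979597153739
```

Call:
{"name": "carry_out", "arguments": {"rows": [[[0,0.0005,0,3],[0,0.0005,0,6],[0,0.0005,0,9],[0,0.0005,0,12]]]}}

```text
clock: 13.3
position: [0.6024, 0.0774, 0.1216]
tool_rot: [3.14, -0.001, 2.735]
force: [-1.5, 6.0, 0.3]
grip_width: 0.0385
finger_force: 62.1
```

```bash
python3 -c "
from h import *
to(0,0,.12)"
```

```text
t 13.3 press xy [-0.0021  0.0034  0.1216] rot [ 3.140e+00 -1.000e-03  2.735e+00] q [ 0.2   0.7  -0.63  1.72  0.5   0.89  0.52] F [-1.53  6.    0.28] M [1.2  0.42 0.56] w 0.0385
shift [-0.0032 -0.0025  0.0016] twist 0 n 0.10340712171071882
```

Call:
{"name": "carry_out", "arguments": {"rows": [[[0,0,0,3],[0,0,0,6],[0,0,0,9],[0,0,0,12]]]}}

```text
clock: 13.63
position: [0.6026, 0.078, 0.1216]
tool_rot: [3.139, -0.001, 2.526]
force: [0.5, 8.8, -2.5]
grip_width: 0.0383
finger_force: 61.9
```

```bash
python3 -c "
from h import *
to(0,0,.12)"
```

```text
t 13.63 press xy [-0.0019  0.004   0.1216] rot [ 3.139e+00 -1.000e-03  2.526e+00] q [ 0.16  0.68 -0.58  1.72  0.46  0.88  0.34] F [ 0.46  8.75 -2.52] M [ 1.7  -0.09  0.5 ] w 0.0383
shift [-0.0037 -0.0023  0.0016] twist 0 n 0.1119630509288792
```

Call:
{"name": "carry_out", "arguments": {"rows": [[[0.0005,0.0007,0,3],[0.0005,0.0007,0,6],[0.0005,0.0007,0,9],[0.0005,0.0007,0,12]]]}}

```text
clock: 13.97
position: [0.6029, 0.0785, 0.1216]
tool_rot: [3.14, -0.001, 2.316]
force: [4.3, 6.7, -3.9]
grip_width: 0.0379
finger_force: 61.8
```

```bash
python3 -c "
from h import *
to(0,0,.12)"
```

```text
t 13.97 press xy [-0.0016  0.0045  0.1216] rot [ 3.140e+00 -1.000e-03  2.316e+00] q [ 0.13  0.67 -0.53  1.72  0.42  0.86  0.16] F [ 4.26  6.71 -3.87] M [ 1.39 -0.6   0.49] w 0.0379
shift [-0.0043 -0.0021  0.0016] twist 0 n 0.12020114144365707
```

Call:
{"name": "carry_out", "arguments": {"rows": [[[0,0.0007,0,3],[0,0.0007,0,6],[0,0.0007,0,9],[0,0.0007,0,12]]]}}

```text
clock: 14.3
position: [0.6034, 0.0789, 0.1216]
tool_rot: [3.14, -0.001, 2.107]
force: [2.7, 5.4, -2.4]
grip_width: 0.0381
finger_force: 61.9
```

```bash
python3 -c "
from h import *
to(0,0,.12)"
```

```text
t 14.3 press xy [-0.0011  0.005   0.1216] rot [ 3.140e+00 -1.000e-03  2.107e+00] q [ 0.09  0.66 -0.47  1.72  0.38  0.85 -0.01] F [ 2.69  5.39 -2.44] M [ 1.29 -0.52  0.53] w 0.0381
shift [-0.0048 -0.0018  0.0016] twist 0 n 0.1278170936813238
```

Call:
{"name": "carry_out", "arguments": {"rows": [[[0,0.0006,0,3],[0,0.0006,0,6],[0,0.0006,0,9],[0,0.0006,0,12]]]}}

```text
clock: 14.63
position: [0.604, 0.0791, 0.1216]
tool_rot: [3.14, -0.001, 1.897]
force: [3.8, 5.8, -3.0]
grip_width: 0.0383
finger_force: 61.9
```

```bash
python3 -c "
from h import *
to(0,0,.12)"
```

```text
t 14.63 press xy [-0.0006  0.0052  0.1216] rot [ 3.140e+00 -1.000e-03  1.897e+00] q [ 0.06  0.66 -0.42  1.72  0.34  0.84 -0.19] F [ 3.8   5.81 -3.03] M [ 1.19 -0.61  0.58] w 0.0383
shift [-0.0051 -0.0014  0.0016] twist 0 n 0.13142184727866063
```

Call:
{"name": "carry_out", "arguments": {"rows": [[[0,0.0005,0,3],[0,0.0005,0,6],[0,0.0005,0,9]]]}}

```text
clock: 14.88
position: [0.6044, 0.0793, 0.1216]
tool_rot: [3.14, -0.001, 1.74]
force: [3.3, 5.2, -2.5]
grip_width: 0.0383
finger_force: 61.9
```

```bash
python3 -c "
from h import *
to(0,0,.12)"
```

```text
t 14.88 press xy [-0.0002  0.0054  0.1216] rot [ 3.14e+00 -1.00e-03  1.74e+00] q [ 0.03  0.65 -0.38  1.72  0.31  0.83 -0.32] F [ 3.34  5.23 -2.53] M [ 1.09 -0.61  0.53] w 0.0383
shift [-0.0053 -0.001   0.0016] twist 0 n 0.1348061950739821
```

Call:
{"name": "carry_out", "arguments": {"rows": [[[0,0.0004,0,3],[0,0.0004,0,6],[0,0.0004,0,9]]]}}

```text
clock: 15.13
position: [0.6049, 0.0793, 0.1216]
tool_rot: [3.14, -0.002, 1.583]
force: [3.2, 4.1, -2.7]
grip_width: 0.0381
finger_force: 61.8
```

```bash
python3 -c "
from h import *
to(0,0,.12)"
```

```text
t 15.13 press xy [0.0003 0.0055 0.1216] rot [ 3.140e+00 -2.000e-03  1.583e+00] q [ 0.01  0.65 -0.34  1.72  0.28  0.82 -0.45] F [ 3.18  4.11 -2.7 ] M [ 1.11 -0.62  0.49] w 0.0381
shift [-0.0054 -0.0006  0.0015] twist 0 n 0.13620547978306619
```

Call:
{"name": "carry_out", "arguments": {"rows": [[[0,0.0003,0,3],[0,0.0003,0,6],[0,0.0003,0,9]]]}}

```text
clock: 15.38
position: [0.6053, 0.0794, 0.1216]
tool_rot: [3.14, -0.002, 1.426]
force: [4.6, 5.1, -3.5]
grip_width: 0.0379
finger_force: 61.7
```

```bash
python3 -c "
from h import *
to(0,0,.12)
s=bot.grab_frame('side')
cv2.imwrite('pics/k.png',cv2.resize(s['pixels'][180:280,210:330],(720,600),interpolation=cv2.INTER_CUBIC)[:,:,::-1])"
```

```text
t 15.38 press xy [0.0007 0.0055 0.1216] rot [ 3.140e+00 -2.000e-03  1.426e+00] q [-0.02  0.64 -0.3   1.72  0.24  0.81 -0.58] F [ 4.64  5.14 -3.53] M [ 1.11 -0.85  0.56] w 0.0379
shift [-0.0056 -0.0002  0.0016] twist 0 n 0.13910649073891443
```

View pics/k.png

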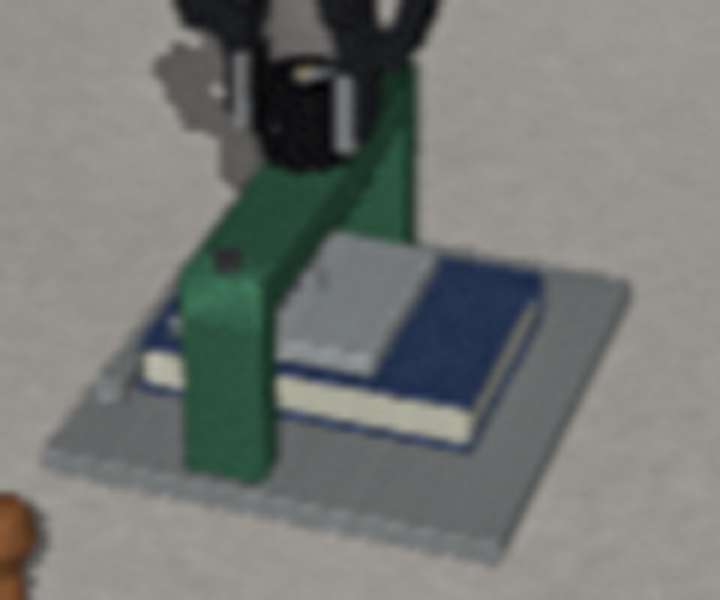

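The platen has come down almost onto the book, with its front corner at (375,365) in the crop. That was my last picture, so from here I go by torque.

Call:
{"name": "carry_out", "arguments": {"rows": [[[-0.0002,0.0006,0,3],[-0.0002,0.0006,0,6],[-0.0002,0.0006,0,8]]]}}

```text
clock: 15.68
position: [0.6058, 0.0793, 0.1216]
tool_rot: [3.141, -0.002, 1.286]
force: [2.9, 6.1, -3.1]
grip_width: 0.038
finger_force: 61.9
```

```bash
python3 -c "
from h import *
to(0,0,.12)"
```

```text
t 15.68 press xy [0.0012 0.0054 0.1216] rot [ 3.141e+00 -2.000e-03  1.286e+00] q [-0.05  0.64 -0.26  1.72  0.22  0.81 -0.69] F [ 2.92  6.13 -3.08] M [ 1.25 -0.61  0.53] w 0.038
shift [-0.0056  0.0001  0.0016] twist 0 n 0.13872047407207808
```

Call:
{"name": "carry_out", "arguments": {"rows": [[[0,0.0002,0,3],[0,0.0002,0,6],[0,0.0002,0,8]]]}}

```text
clock: 15.93
position: [0.6061, 0.0791, 0.1216]
tool_rot: [3.141, -0.002, 1.146]
force: [4.6, 4.3, -3.9]
grip_width: 0.0381
finger_force: 61.7
```

```bash
python3 -c "
from h import *
to(0,0,.12)"
```

```text
t 15.93 press xy [0.0015 0.0053 0.1216] rot [ 3.141e+00 -2.000e-03  1.146e+00] q [-0.07  0.64 -0.23  1.72  0.19  0.8  -0.81] F [ 4.6   4.35 -3.88] M [ 1.2  -0.89  0.54] w 0.0381
shift [-0.0055  0.0005  0.0016] twist 0 n 0.13853165793197134
```

Call:
{"name": "carry_out", "arguments": {"rows": [[[0,0.0003,0,3],[0,0.0003,0,6],[0,0.0003,0,8]]]}}

```text
clock: 16.18
position: [0.6065, 0.079, 0.1216]
tool_rot: [3.141, -0.002, 1.007]
force: [5.2, 5.8, -4.4]
grip_width: 0.0381
finger_force: 61.8
```

```bash
python3 -c "
from h import *
to(0,0,.12)"
```

```text
t 16.18 press xy [0.0019 0.0052 0.1216] rot [ 3.141e+00 -2.000e-03  1.007e+00] q [-0.09  0.63 -0.19  1.72  0.16  0.8  -0.92] F [ 5.24  5.82 -4.4 ] M [ 1.09 -1.05  0.67] w 0.0381
shift [-0.0055  0.0008  0.0016] twist 0 n 0.13784569460218632
```

Torque is rising (0.67), so I take smaller steps.

Call:
{"name": "carry_out", "arguments": {"rows": [[[0,0.0003,0,2],[0,0.0003,0,4]]]}}

```text
clock: 16.35
position: [0.6067, 0.0789, 0.1216]
tool_rot: [3.141, -0.002, 0.938]
force: [4.6, 5.1, -3.3]
grip_width: 0.0383
finger_force: 61.9
```

```bash
python3 -c "
from h import *
to(0,0,.12)"
```

```text
t 16.35 press xy [0.0021 0.0051 0.1216] rot [ 3.141e+00 -2.000e-03  9.380e-01] q [-0.11  0.63 -0.17  1.72  0.14  0.8  -0.98] F [ 4.63  5.11 -3.3 ] M [ 1.18 -0.87  0.83] w 0.0383
shift [-0.0054  0.001   0.0016] twist 0 n 0.13755829804568384
```

Call:
{"name": "carry_out", "arguments": {"rows": [[[0,0.0002,0,2],[0,0.0002,0,4]]]}}

```text
clock: 16.52
position: [0.6068, 0.0787, 0.1216]
tool_rot: [3.141, -0.002, 0.869]
force: [4.1, 5.0, -3.5]
grip_width: 0.0386
finger_force: 61.9
```

```bash
python3 -c "
from h import *
to(0,0,.12)"
```

```text
t 16.52 press xy [0.0023 0.005  0.1216] rot [ 3.141e+00 -2.000e-03  8.690e-01] q [-0.12  0.63 -0.16  1.72  0.13  0.79 -1.04] F [ 4.08  5.   -3.45] M [ 1.16 -0.89  0.79] w 0.0386
shift [-0.0053  0.0012  0.0016] twist 0 n 0.13622403668994706
```

Call:
{"name": "carry_out", "arguments": {"rows": [[[0,0.0002,0,2],[0,0.0002,0,4]]], "grip_force": 70}}

```text
clock: 16.68
position: [0.607, 0.0786, 0.1216]
tool_rot: [-3.141, -0.002, 0.798]
force: [4.1, 5.0, -3.2]
grip_width: 0.0378
finger_force: 70.4
```

```bash
python3 -c "
from h import *
to(0,0,.12)"
```

```text
t 16.68 press xy [0.0025 0.0048 0.1216] rot [-3.141e+00 -2.000e-03  7.980e-01] q [-0.13  0.63 -0.14  1.72  0.11  0.79 -1.09] F [ 4.11  4.97 -3.16] M [ 1.25 -0.9   0.04] w 0.0378
shift [-0.0053  0.0013  0.0016] twist 0 n 0.13592754342315377
```

Call:
{"name": "carry_out", "arguments": {"rows": [[[0,0.0001,0,2],[0,0.0001,0,4]]]}}

```text
clock: 16.85
position: [0.6072, 0.0785, 0.1216]
tool_rot: [-3.141, -0.003, 0.728]
force: [4.8, 5.2, -2.6]
grip_width: 0.0379
finger_force: 70.4
```

```bash
python3 -c "
from h import *
to(0,0,.12)"
```

```text
t 16.85 press xy [0.0026 0.0047 0.1216] rot [-3.141e+00 -3.000e-03  7.280e-01] q [-0.14  0.63 -0.12  1.72  0.1   0.79 -1.15] F [ 4.77  5.23 -2.56] M [ 1.19 -0.96 -0.21] w 0.0379
shift [-0.0052  0.0015  0.0016] twist 0 n 0.13511534370637235
```

Call:
{"name": "carry_out", "arguments": {"rows": [[[0,0,0,2],[0,0,0,4],[0,0,0,6],[0,0,0,6]]]}}

```text
clock: 17.18
position: [0.6073, 0.0783, 0.1216]
tool_rot: [-3.141, -0.003, 0.622]
force: [5.3, 5.1, -4.5]
grip_width: 0.0384
finger_force: 70.6
```

```bash
python3 -c "
from h import *
to(0,0,.12)"
```

```text
t 17.18 press xy [0.0028 0.0045 0.1216] rot [-3.141e+00 -3.000e-03  6.220e-01] q [-0.16  0.63 -0.09  1.73  0.07  0.79 -1.24] F [ 5.31  5.06 -4.49] M [ 0.95 -1.17 -0.27] w 0.0384
shift [-0.005   0.0018  0.0016] twist 0 n 0.13365606671198496
```

The click is done: torque fell to −0.27, and slip is about 0.45–0.5 rad. I'll release and rise straight up.

Call:
{"name": "carry_out", "arguments": {"rows": [[[0,0,0,0],[0,0,0,0],[0,0,0,0],[0,0,0,0],[0,0,0,0],[0,0,0,0],[0,0,0,0],[0,0,0,0],[0,0,0,0],[0,0,0,0]]], "grip": 0.085}}

```text
clock: 18.02
position: [0.6065, 0.0771, 0.1213]
tool_rot: [-3.142, -0.0, 0.624]
force: [0.6, 0.1, 0.3]
grip_width: 0.085
finger_force: 0.0
```

Call:
{"name": "carry_out", "arguments": {"rows": [[[0,0,-0.02,0],[0,0,-0.04,0],[0,0,-0.07,0],[0,0,-0.1,0],[0,0,-0.13,0],[0,0,-0.13,0],[0,0,-0.13,0],[0,0,-0.13,0]]]}}

```text
clock: 18.68
position: [0.6062, 0.077, 0.2508]
tool_rot: [-3.141, 0.0, 0.624]
force: [-0.3, 0.4, -0.8]
grip_width: 0.0852
finger_force: 0.0
```

```bash
python3 -c "
from h import *
to(0,0,.12)
s=bot.grab_frame('side');t=bot.grab_frame('top')
for n in('glue','stamp'):
  print(n,[(np.round(r['position']),round(r['conf'],2)) for r in bot.look_for(s,n)[:2]],[(np.round(r['position']),round(r['conf'],2)) for r in bot.look_for(t,n)[:2]])"
```

```text
t 18.68 press xy [0.0017 0.0032 0.2508] rot [-3.141  0.     0.624] q [-0.16  0.48 -0.09  1.61  0.05  1.05 -1.21] F [-0.31  0.37 -0.84] M [-0.02 -0.05  0.02] w 0.0852
shift [-0.0033  0.0015  0.1308] twist 0 n 3.136951982009077
glue [(array([258., 179.]), 0.6)] [(array([348., 183.]), 0.68)]
stamp [(array([207., 281.]), 0.54)] [(array([200., 189.]), 0.68), (array([245., 222.]), 0.32)]
```

```bash
python3 -c "
from workcell import bot
print(bot.job_done())"
```

```text
the job is handed in; nothing more can be done
None
```

I handed the job in: the book is home against the stop and clamped, and the knob is released after what the torque showed as one click. The slip is about 0.45–0.5 rad by my estimate, not measured afterwards, and the glue and stamp look unmoved.

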